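# Push the marble inlay home in the acacia board

### The arm

A 7-joint arm with a two-finger parallel gripper is mounted at the origin on the work surface. World frame = base frame: x ahead of the robot, y to its left, z up, the work surface at z = 0. Lengths are in m, angles in rad, forces in N, time in s.
With the tool pointing down it reaches from about 0.35 to 0.9 m from the base axis. Payload 19.9 kg.
Tool frame: the origin (TCP) lies between the finger pads; the fingertips stand 19 mm ahead of it and the grasp point (between the pads) is the TCP; z points along the fingers, y is the line along which they close (so a half turn about z gives the same grasp; the last joint's range is limited). The gripper opens to 94 mm and grips with 3 to 60 N. Pads are 16 mm wide; open, the fingers measure 119 mm over their backs; the gripper's body (75 mm by 177 mm) begins 78 mm behind the grasp point.
Start: joints at [1.25, 0.417, -0.01, 1.614, 0.005, 1.111, -0.053], TCP at [0.173, -0.601, 0.224] pointing down, gripper open.
Joint ranges: [-2.81, 2.81], [-0.39, 2.02], [-1.27, 1.25], [0.06, 2.57], [-1.19, 4.33], [0.19, 2], [-2.82, 2.82]. Speed limits (rad/s): [1.89, 1.89, 2.39, 2.39, 3.01, 3.01, 3.01].

### API

Orientations are given as a 3x3 rotation matrix whose columns are the frame's x, y, z axes.
In Python, from rig import robot gives the robot as it stands. Calls block until the motion is done:
- robot.move_ptp(position, orientation): joint-space move of the TCP to a pose.
- robot.move_linear(position, velocity=0.15, frame=None, threshold=None): straight line of the TCP; frame=None keeps the orientation; velocity is the mean speed in m/s. With threshold (N) it stops when the force on the tool has changed by that much, and returns True; else False.
- robot.goto_joints(angles): joint-space move.
- robot.gripper_to(opening): finger opening in m; the grip force is fixed at half the most; returns when the fingers have stopped.
- robot.pause(seconds).
- robot.ik(position, orientation): joint angles nearest the present ones, or None.
- robot.get_state(): the state.
- robot.grab_frame(name): name is "scene" or "top"; returns the picture (480x640x3 uint8, red, green, blue); there is no depth.
- robot.camera_info(name): a dict with "fx", "fy", "cx", "cy" (pixels), "dist" ([k1, k2, p1, p2, k3] as OpenCV has them; the pictures are not rectified), "rvec" (rotation vector, rad) and "tvec" (3), from world to camera coordinates, as OpenCV has them. Camera axes: x right, y down, z forward; pixel columns grow to the right and rows downward; lengths in m; the calibration is good to about 2 mm. A picture is of the moment at which its call begins. camera_info takes no time and is no camera call.
A pose or a line that the arm cannot do raises robot.PlanningError and nothing moves.
- robot.sign_off(): hands the job in; it is judged then, once.
The state is a dict: "time": time; "qpos": joint angles; "joint_vel": joint speeds; "effort": joint torques, N m; "ee_pos": TCP position; "tool_rot": TCP orientation; "force": force on the tool from outside, world axes, zero at the start; "moment": the same for the moment, N m; "opening": finger opening in m; "grasp_force": force on a finger pad.
Only numpy, scipy, OpenCV 4.12 (cv2) and the standard library are available. Lean on these libraries where they do the work, as an engineer would, in place of code of your own. Each camera call takes 0.05 s, during which the arm holds its last target. There are 200 camera calls.

### The job

The round marble inlay has been left lying on top of the square acacia board. With the fingertips only, push it across the board until it drops into the round recess and lies flat on the recess floor; do not grip it or lift it. Leave the teacup, jar, soap pump and sieve where they stand, and finish with the hand clear.

Things in the scene. Friction and masses are not known exactly. Their poses are not given: they have to be found in the camera images.
- board: Square brown acacia board, fixed to the counter, 320 x 320 x 28 mm. Origin: centre of its underside (z = 0); z up, x and y along its edges; flat top 28 mm up. A round recess, 98 mm in diameter, 7 mm deep, rim chamfered by 2 mm, dark floor, is centred 70 mm from the origin along board +y. The inlay starts on the -y half of the top; the teacup stands on the +x, +y corner.
- recess (a point): Centre of the recess floor (21 mm above the counter, 7 mm below the board's top). If the inlay arrives a few mm off-centre, the off-centre side can stay caught on the rim, tilted; a fingertip push of about 6 N down on that side, or a sideways nudge, drops it.
- inlay: Loose round disc of pale marble, 90 mm in diameter and 12 mm thick, 0.14 to 0.28 kg, edges rounded by 1.5 mm, lying flat on the board's top and clear of the recess. Origin: centre of its underside; z up. At home in the recess it stands 5 mm proud of the board's top, with 4 mm of play all round.
- teacup: Loose blue ceramic teacup, 76 mm across the rim, 55 mm high, with a handle reaching 55 mm from the axis along its +y; stands on a corner of the board. Origin: centre of its underside.
- jar: Loose glass jar with a clip-on lid, 92 mm in diameter (clips to 104 mm), 119 mm high, on the counter to one side of the board. Origin: centre of its underside.
- pump: Loose clear (whitish) plastic soap pump bottle, 70 mm in diameter, 158 mm high with its white head, spout reaching 49 mm along its -x, on the counter to the other side of the board. Origin: centre of its underside.
- sieve: Loose orange plastic sieve standing on the counter, bowl 130 mm across and 45 mm high, flat handle reaching 192 mm from the bowl's axis along its -y. Origin: centre of the underside of the bowl.
Mind the look-alikes: they are no part of the job. Of the things shaped like the inlay, the marble one is meant.

How it is judged:
By the outcome, as a careful person would: the job done as asked, in the order asked, and still so for the second after the job is handed in, with the robot touching nothing.
It also fails if it takes over 48 s, if anything falls off the work surface, if the arm or the gripper's body presses on something with over 40 N, if the wrist force passes 120 N, or if a joint passes its speed limit or range.

## Working session

There is one attempt and no reset: what is moved stays moved. The work goes in short steps, each a Python script; the robot and the scene stay as the last script left them, time stands still between calls to the robot, and variables do not carry over. Pictures are saved under pics/ and viewed, at most 10 in all, crops included, and the job is handed in when it is done.

```bash
mkdir -p pics
cat > h.py <<'E'
import numpy as np, cv2
from rig import robot
def info(n):
    c=robot.camera_info(n); K=np.array([[c['fx'],0,c['cx']],[0,c['fy'],c['cy']],[0,0,1]],float)
    R=cv2.Rodrigues(np.array(c['rvec'],float))[0]; return K,np.array(c['dist'],float),R,np.array(c['tvec'],float).ravel()
def plane(n,uv,z):
    K,d,R,t=info(n); p=cv2.undistortPoints(np.array(uv,float).reshape(-1,1,2),K,d).reshape(-1,2)
    r=np.c_[p,np.ones(len(p))]@R; o=-R.T@t
    return o+r*((z-o[2])/r[:,2])[:,None]
def proj(n,P):
    K,d,R,t=info(n); return cv2.projectPoints(np.array(P,float).reshape(-1,1,3),cv2.Rodrigues(R)[0],t,K,d)[0].reshape(-1,2)
def grab(n,f):
    im=cv2.cvtColor(robot.grab_frame(n),cv2.COLOR_RGB2BGR); cv2.imwrite('pics/'+f,im); return im
E
python3 - <<'E'
from h import *
for n in('scene','top'):
    grab(n,n+'0.png'); K,d,R,t=info(n); print(n,-R.T@t,R[2],K[0,0])
print(robot.get_state()['time'])
E
```

```text
scene [1.06386199 0.71025446 1.144968  ] [-0.35522461 -0.50375709 -0.7874289 ] 510.70478650902476
top [0.41511959 0.0040116  1.18440528] [ 0.12783727 -0.00319243 -0.99179002] 505.8251317731296
0.1
```

View pics/scene0.png

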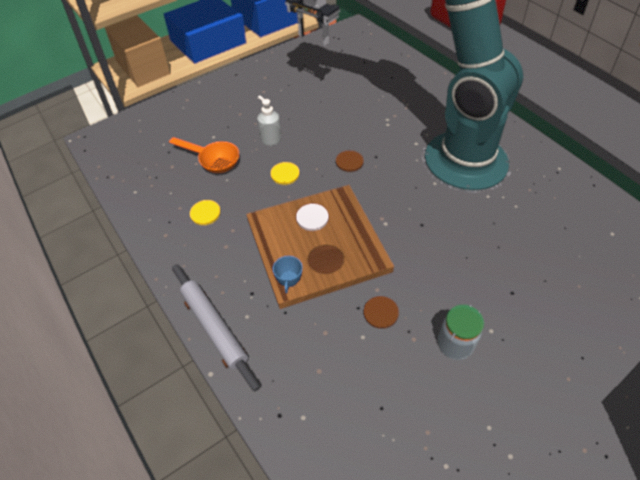

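View pics/top0.png

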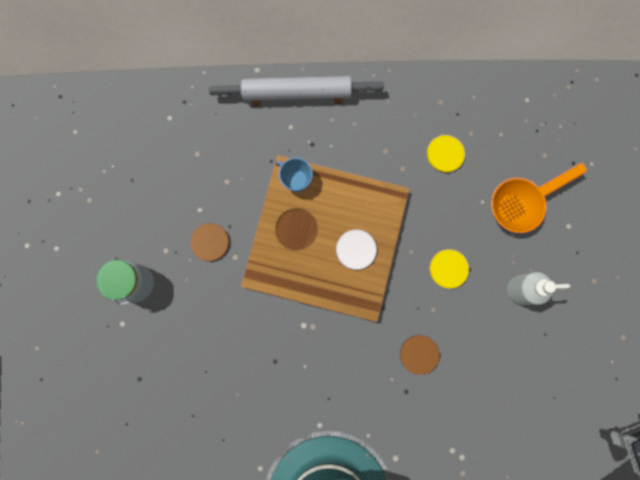

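The top view shows candidates for the inlay:
- Pale disc on the board at (356,249).
- Yellow discs at (446,153) and (449,269).
- Brown discs at (209,242) and (420,354).

The pale marble disc on the board matches the description. The recess is the dark circle at (296,229), and the teacup is at (296,175).

```bash
cat >> h.py <<'E'
def blob(m,near):
    cs,_=cv2.findContours(m.astype(np.uint8),cv2.RETR_EXTERNAL,cv2.CHAIN_APPROX_NONE)
    cs=[c for c in cs if cv2.contourArea(c)>200]
    return min(cs,key=lambda c:np.linalg.norm(c.reshape(-1,2).mean(0)-near))
def circ(n,c,z):
    P=plane(n,c.reshape(-1,2),z)[:,:2]; (cx,cy),ax,_=cv2.fitEllipse(P.astype(np.float32)); return np.array([cx,cy]),ax
def white(im): 
    h=cv2.cvtColor(im,cv2.COLOR_BGR2HSV); return (h[...,1]<60)&(h[...,2]>150)
E
python3 - <<'E'
from h import *
T=cv2.imread('pics/top0.png');S=cv2.imread('pics/scene0.png')
for n,im,ni,nr in(('top',T,(356,249),(296,229)),('scene',S,(312,217),(326,259))):
    print(n,'inlay',circ(n,blob(white(im),ni),.039))
    h=cv2.cvtColor(im,cv2.COLOR_BGR2HSV); v=cv2.GaussianBlur(im,(3,3),0)[...,2]
    y,x=nr; print(v[nr[1],nr[0]-45:nr[0]+46:5])
    thr=(int(v[nr[1]-4:nr[1]+5,nr[0]-4:nr[0]+5].mean())+int(np.median(v[nr[1]-30:nr[1]+30,nr[0]-30:nr[0]+30])))/2
    m=np.zeros(v.shape,np.uint8);cv2.circle(m,nr,28,1,-1)
    c=blob((v<95)&(m>0),nr); print('recess',circ(n,c,.028),cv2.contourArea(c))
    cv2.drawContours(im,[c],-1,(0,255,0),1)
# board corners (top view) by colour mask
h=cv2.cvtColor(cv2.imread('pics/top0.png'),cv2.COLOR_BGR2HSV); c=blob((h[...,1]>90)&(h[...,0]<22),(326,238))
P=plane('top',c.reshape(-1,2),.028)[:,:2]; print(cv2.minAreaRect((P*1000).astype(np.float32)))
a=cv2.resize(T[150:330,235:415],(400,400));b=cv2.resize(S[170:310,240:400],(400,400));cv2.imwrite('pics/c1.png',np.hstack([a,b]))
E
```

```text
top inlay (array([ 0.55392396, -0.07841734]), (0.09106916934251785, 0.09136829525232315))
[126 148 169 170 175 131 130 128 124 122 121 119 124 133 168 164 166 168
 170]Traceback (most recent call last):
  File "<stdin>", line 9, in <module>
  File "h.py", line 17, in blob
    return min(cs,key=lambda c:np.linalg.norm(c.reshape(-1,2).mean(0)-near))
ValueError: min() iterable argument is empty
```

Run:
```python
from h import *
T=cv2.imread('pics/top0.png');S=cv2.imread('pics/scene0.png')
h=cv2.cvtColor(T,cv2.COLOR_BGR2HSV); c=blob((h[...,1]>90)&(h[...,0]<22),(326,238))
P=plane('top',c.reshape(-1,2),.028)[:,:2]; r=cv2.minAreaRect((P*1000).astype(np.float32)); print(r)
for n,im,ni,nr in(('top',T,(356,249),(296,229)),('scene',S,(312,217),(326,259))):
    print(n,'inlay',circ(n,blob(white(im),ni),.039))
    v=cv2.GaussianBlur(im,(3,3),0)[...,2]
    m=np.zeros(v.shape,np.uint8);cv2.circle(m,nr,27,1,-1)
    t,_=cv2.threshold(v[m>0].reshape(-1,1),0,255,cv2.THRESH_OTSU)
    c=blob((v<=t)&(m>0),nr); print('recess',t,circ(n,c,.028))
    cv2.drawContours(im,[c],-1,(0,255,0),1)
a=cv2.resize(T[150:330,235:415],(400,400));b=cv2.resize(S[170:310,240:400],(400,400));cv2.imwrite('pics/c1.png',np.hstack([a,b]))
```

```text
((586.3955078125, -11.176895141601562), (322.47540283203125, 321.29052734375), 73.89684295654297)
top inlay (array([ 0.55392396, -0.07841734]), (0.09106916934251785, 0.09136829525232315))
recess 146.0 (array([0.60747546, 0.05847889]), (0.09613405913114548, 0.09872768819332123))
scene inlay (array([ 0.55851877, -0.0753604 ]), (0.09010791778564453, 0.09529230743646622))
recess 131.0 (array([0.61020124, 0.05894395]), (0.09283915907144547, 0.09846249967813492))
```

View pics/c1.png

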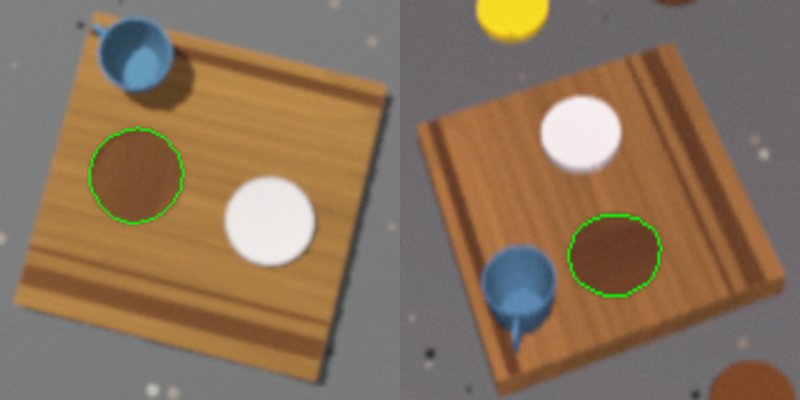

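The close crop confirms the pale marble disc on the board and outlines the recess in green. The cup is well clear of the push line. I'll straddle the back of the disc with two fingertips 60 mm apart and push.

```bash
cat >> h.py <<'E'
REC=np.array([.607,.0575])
def tool(d,Rprev=None):
    z=np.array([0,0,-1.]); Rp=np.array(robot.get_state()['tool_rot'])
    x=np.r_[d,0]; x=x if x@Rp[:,0]>0 else -x
    return np.c_[x,np.cross(z,x),z]
E
python3 - <<'E'
from h import *
I=np.array([.5545,-.0778]); d=REC-I; L=np.linalg.norm(d); d/=L; R=tool(d); print(L,d)
s=robot.get_state(); print(np.array(s['tool_rot']).round(2).tolist())
p=lambda k,z:np.r_[I+d*k,z]
robot.gripper_to(.06)
robot.move_linear([*s['ee_pos'][:2],.30])
robot.move_ptp(p(-.065,.28),R)
robot.move_linear(p(-.065,.0495),velocity=.2,threshold=15)
s=robot.get_state(); print(s['ee_pos'],s['opening'],s['time'],np.array(s['tool_rot']).round(2).tolist())
print(robot.move_linear(p(L-.0415-.03,.0495),velocity=.05,threshold=20))
s=robot.get_state(); print(s['ee_pos'],s['force'],s['time'])
im=grab('top','top1.png');im2=grab('scene','scene1.png')
cv2.imwrite('pics/c2.png',np.hstack([cv2.resize(im[130:330,235:435],(400,400)),cv2.resize(im2[150:310,240:400],(400,400))]))
E
```

```text
0.14512870150318302 [0.36174788 0.93227596]
[[0.96, 0.28, -0.0], [0.28, -0.96, 0.0], [-0.0, -0.0, -1.0]]
[ 0.53156148 -0.13854337  0.05043557] 0.059753331547878034 4.85 [[0.36, 0.93, 0.0], [0.93, -0.36, -0.0], [0.0, 0.0, -1.0]]
False
[ 0.58114117 -0.00926928  0.0495195 ] [-0.12777246 -1.60285337  0.06219201] 7.775
```

View pics/c2.png

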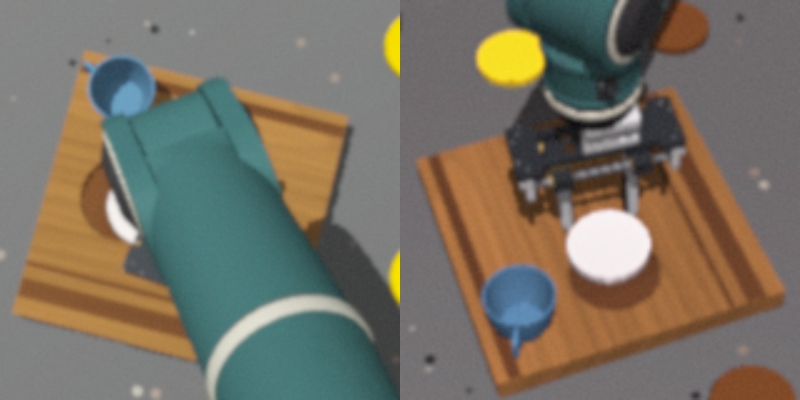

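The scene view at crop (608,245) shows the disc cradled on both fingertips and partly over the recess, as planned. I'll finish the push.

Run:
```python
from h import *
I=np.array([.5545,-.0778]); d=REC-I; L=np.linalg.norm(d); d/=L
p=lambda k,z:np.r_[I+d*k,z]
print(robot.move_linear(p(L-.0415+.001,.0495),velocity=.03,threshold=12))
s=robot.get_state(); print(s['ee_pos'],p(L-.0415+.001,.0495),s['force'],s['time'])
robot.move_linear(p(L-.0415-.02,.0495),velocity=.1)
robot.move_linear(p(L-.0415-.02,.20),velocity=.2)
robot.move_ptp(p(-.2,.25)-np.r_[.08,0,0],tool(d))
im=grab('top','top2.png');im2=grab('scene','scene2.png')
for n,i,q in(('top',im,(296,229)),('scene',im2,(326,259))):
  for z in(.032,.039): print(n,z,circ(n,blob(white(i),q),z))
print(robot.get_state()['time'])
cv2.imwrite('pics/c3.png',np.hstack([cv2.resize(im[180:280,246:346],(400,400)),cv2.resize(im2[210:310,276:376],(400,400))]))
```

```text
False
[0.59234948 0.01966374 0.04951893] [0.59234921 0.01974282 0.0495    ] [-0.45708448 -0.27679895  0.08160033] 9.0583
top 0.032 (array([0.60633785, 0.0593685 ]), (0.09126931428909302, 0.09186412394046783))
top 0.039 (array([0.60517633, 0.05903225]), (0.09071491658687592, 0.09130611270666122))
scene 0.032 (array([0.60947108, 0.06131139]), (0.09069671481847763, 0.09420149028301239))
scene 0.039 (array([0.61232901, 0.06539291]), (0.09012628346681595, 0.09360900521278381))
11.65
```

View pics/c3.png

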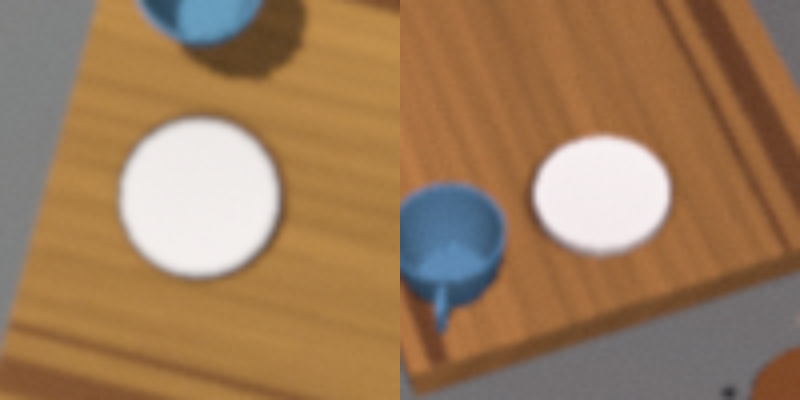

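The disc sits in the recess in both views: top crop (200,197), scene crop (602,194). The two-view height of its top comes out near 34 mm, where 33 mm means home. I'll check it's flat, and seat it if not, with light guarded presses around the edge.

Run:
```python
from h import *
I=np.array([.5545,-.0778]); d=REC-I; d/=np.linalg.norm(d); n=np.array([-d[1],d[0]]); R=tool(d)
C=np.array([.6065,.0585]); robot.gripper_to(0)
robot.move_ptp(np.r_[C-d*.03,.12],R)
for o in(-d,n,d,-n,-d):
    q=C+o*.03
    robot.move_linear(np.r_[q,.066],velocity=.15)
    hit=robot.move_linear(np.r_[q,.046],velocity=.015,threshold=6)
    s=robot.get_state(); print(o.round(2),hit,s['ee_pos'].round(4) if hasattr(s['ee_pos'],'round') else s['ee_pos'],np.round(s['force'],1),s['time'])
    robot.move_linear(np.r_[q,.066],velocity=.15)
robot.move_linear(np.r_[q,.25],velocity=.25)
robot.move_ptp(np.r_[I-d*.2-[.08,0],.25],R)
im=grab('top','top3.png');im2=grab('scene','scene3.png')
for nm,i,p in(('top',im,(296,229)),('scene',im2,(326,259))): print(nm,circ(nm,blob(white(i),p),.032))
print(robot.get_state()['time']); cv2.imwrite('pics/c4.png',np.hstack([im[::1,120:520],im2[:,120:520]]))
```

```text
[-0.36 -0.93] True [0.5956 0.0305 0.0523] [-1.8  0.3  9.6] 15.45
[-0.93  0.36] True [0.5785 0.0694 0.0523] [-1.9 -0.   8.8] 17.0333
[0.36 0.93] True [0.6173 0.0865 0.0523] [-2.3 -0.8  8.2] 18.6167
[ 0.93 -0.36] True [0.6345 0.0477 0.0523] [-2.5 -1.1  9.3] 20.2
[-0.36 -0.93] True [0.5956 0.0305 0.0523] [-1.3 -1.2  9. ] 21.7833
top (array([0.6063357 , 0.05936491]), (0.09139789640903473, 0.09194736927747726))
scene (array([0.60950476, 0.06142526]), (0.09057873487472534, 0.09433318674564362))
24.3417
```

View pics/c4.png

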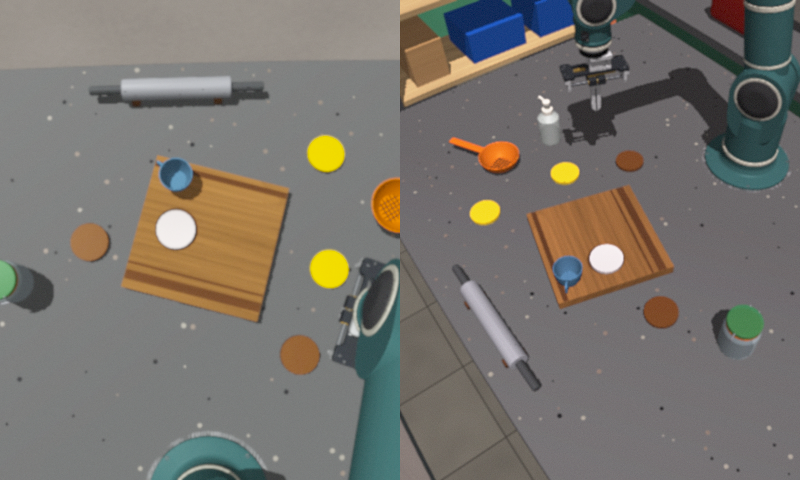

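All four sides read the same height, with fingertips at 33.3 mm, so the disc lies flat at home. In the picture it's at (176,229), the other objects are where they were, and the hand is clear.

```bash
python3 -c "
from rig import robot
print(robot.sign_off())"
```

```text
the job is handed in; nothing more can be done
None
```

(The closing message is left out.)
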